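# Pin the roller axle and snap the lock ring over

### The job

Lock the axle of the paper-roller stand: take the linchpin out of its wooden parking block, push it down through the cross hole in the square end of the axle until its shoulder sits home on the axle, with its ring towards the axle's free end, and then swing the ring down over the end of the axle until it snaps shut. The axle has end float, so feel for the hole and do not force anything, and leave the tape roll, the mug, the brush and the clothes peg where they are.

Things in the scene. Friction and masses are not known exactly. Their poses are not given: they have to be found in the camera images.
- roller_stand: Fixed grey bench stand with a black roller on a steel axle. Origin on the bench; x level along the axle from its free end (-x) into the stand, z up. Axis 95 mm up. The axle's front is a square bar 22 x 22 mm, flat top 106 mm up; base plate begins 35 mm to +x of the origin, bearing housing 40 mm to +x (top 117 mm up). Keep every push on the stand, axle or pin under 25 N; contact forces on it adding up to 50 N fail.
- hole_in (a point): On the bar's flat top and centre line, 106 mm above the bench, 15 mm to +x of the stand's origin, same axes. The axle floats endways in its bearings: the true hole centre lies on the line from here towards hole_out, anywhere from 2 to 28 mm to -x of here. This is NOT measured: find it by feel or eye. The flat top runs on at least 10 mm to +x of here.
- hole_out (a point): On the same line, 30 mm to -x of hole_in, past the outermost place of the hole. The bar ends 14 mm to -x of the true hole. The hole is vertical, right through, 10.5 mm wide. A sprung ball half-way down grips the pin: pushing it home takes roughly 3 to 10 N. Bearing friction holds the axle endways up to 20 N, so a pin point dragged along the flat top at 3 to 5 N does not shift it.
- pin_grip (a point): Grip centre of the loose steel linchpin (about 135 g), on its axis; z up, ring on its -x side. The head is a flat-sided block 20 (x) by 14 (y) mm, from 16 mm above to 28 mm below this point; grip it across the 14 mm. The ring's cross bar (36 mm along y, 5 mm thick) is 24 mm below this point: keep fingertips no lower than 20 mm below this point.
- pin_shoulder (a point): On the pin's axis, at the underside of its round shoulder (18 mm wide), 32 mm below pin_grip; same axes. It sits on the parking block at the start and must come to sit on the axle's flat top.
- pin_point (a point): The pin's lower tip, 36 mm below pin_shoulder, 68 mm below pin_grip; same axes. The shank is round, 9 mm thick, its flat point bevelled by 0.5 mm to 8 mm wide.
- lock_ring (a joint): Swing (rad) of the pin's wire ring about its cross bar, a hinge line along the pin's y, 8 mm above pin_shoulder. 0 = open: sticks out to the pin's -x, 15 degrees above level; grows as it swings down; 1.83 = shut, hanging straight down round the axle. Over-centre spring: below 0.85 it springs back to 0, beyond it snaps on to 1.83. Pushing its far end down takes 2 to 3 N.
- ring_far (a point): Middle of the far bar of the ring (wire 4.8 mm thick), 47 mm from the hinge line; the far bar is 18 mm long, the ring 54 mm wide outside, 44 mm inside. Push here to swing the ring down. Axes turn with the ring.
- parking_block: Pale wooden block 70 x 70 mm, 55 mm high, fixed on the bench; origin at the centre of its underside. The linchpin stands upright in the through hole (11 mm wide) at its centre, shoulder on the block's top; lift it straight up at least 40 mm to free it.
- tape: Roll of masking tape, 100 mm across, 25 mm high, flat on the bench; origin at the centre of its underside. Leave alone.
- mug: White mug 82 mm across, 94 mm high; origin at the centre of its underside. Leave alone.
- brush: Round paint brush, 193 mm long, lying on the bench; origin at the centre of its underside. Leave alone.
- peg: Wooden clothes peg, 72 mm long, 12 mm high, lying on the bench; origin at the centre of its underside. Leave alone.

How it is judged:
On the way:
1. the linchpin is pushed home through the axle with its ring still open (x of pin_grip in the frame of roller_stand between -0.017 and 0.017 m and y of pin_grip in the frame of roller_stand between -0.004 and 0.004 m and z of pin_grip in the frame of roller_stand between 0.1355 and 0.1405 m and angle between pin_grip's own z axis and vertical below 0.12 rad and value of joint lock_ring below 0.7 rad), for 0.2 s.
At the end, for the whole second after the job is handed in: Pin upright (0.12 rad) in the axle hole, shoulder home: grip point 138 mm above the stand origin (2.5 mm), within 4 mm of the axle line and 17 mm of the origin along it; ring shut round the axle (joint over 1.6 rad) and at rest (x of pin_grip in the frame of roller_stand between -0.017 and 0.017 m and y of pin_grip in the frame of roller_stand between -0.004 and 0.004 m and z of pin_grip in the frame of roller_stand between 0.1355 and 0.1405 m and angle between pin_grip's own z axis and vertical below 0.12 rad and value of joint lock_ring above 1.6 rad and velocity of joint lock_ring below 0.3 rad/s); the robot touches nothing.
It fails at once if the contact forces on the stand and its axle add up to more than 50 N (the sprung ball alone gives about 12) (contact force between roller_stand and anything else above 50 N).
It fails at once if a bystander (tape, mug, brush or peg) is moved by more than 15 mm (distance of any of tape, mug, brush, peg from where it was at the start of the episode above 0.015 m).
It also fails if it takes over 72 s, if anything falls off the work surface, if the arm or the gripper's body presses on something with over 40 N, if the wrist force passes 120 N, or if a joint passes its speed limit or range.

### The arm

A 6-joint arm with a two-finger parallel gripper is mounted at the origin on a cart in front of the work surface, level with it; the furniture and walls round the work are solid. World frame = base frame: x ahead of the robot, y to its left, z up, the work surface at z = 0. Lengths are in m, angles in rad, forces in N, time in s.
With the tool pointing down it reaches from about 0.325 to 0.875 m from the base axis. Payload 4.4 kg.
Tool frame: the origin (TCP) lies on the mounting face of the last link; the fingertips stand 173 mm ahead of it and the grasp point (between the pads) lies 155 mm ahead of it; x points along the fingers, y is the direction in which the jaws open and shut, and the axes are right-handed (so a half turn about x gives the same grasp; the last joint's range is limited). The gripper opens to 85 mm and grips with 20 to 120 N. Pads are 22 mm wide; open, the fingers measure 114 mm over their backs; the gripper's body (76 mm by 85 mm) begins 54 mm behind the grasp point. The pads swing forward as they close: fully open they stand 13 mm farther back than shut.
Start: joints at [-1.498, 0.207, 1.542, -0, 1.393, -0.15], TCP at [0.127, -0.561, 0.405] pointing down, gripper open.
Joint ranges: [-2.73, 2.73], [-0.86, 2.22], [0.23, 2.46], [-1.11, 4.25], [0.08, 2.63], [-2.82, 2.82]. Speed limits (rad/s): [2.79, 2.79, 3.14, 3.14, 3.14, 3.14].

### API

Orientations are given as a rotation vector (axis times angle).
In Python, from bench import r gives the robot as it stands.
- The arm moves only by the tool jog_arm, never from a script. Its argument "steps" is a list of rows, each a list of 7 numbers: the turn, a rotation vector about the tool's x, y, z in degrees, then the shift along the tool's x, y, z in mm, then the closure, from 0 (fully open) to 1 (shut). A call has 1 to 8 rows; each row is the pose to reach, as a shift and turn from the pose commanded when the call began, along the tool's axes at that moment; what a row does not reach only later rows make up. A row lasts 1/8 s, in which the tool goes at most 62.5 mm and 10.7 degrees, less where a joint would pass 70% of its speed; a pose out of reach is approached as far as the arm can. A call with a gripper value outside its range is refused whole. The fingers move at their own pace and stop on an object; "force" is the grip in N (left out, the last holds). Time passes only in rows, so rows that repeat a pose let the fingers close. It gives the time, the measured TCP pose, the force and the opening at its end, in the units of the state.
- r.state(): the state, without advancing time (a new reading comes with each control period).
- r.camera(name): name is "scene" or "side" or "wrist"; returns the picture (480x640x3 uint8, blue, green, red); there is no depth.
- r.camera_info(name): a dict with "fovy" (degrees; the focal length in pixels is half the picture's height over the tangent of half this angle, whatever the lens; pixels are square), "cx", "cy" (the principal point, pixels), "extrinsics" (4x4, takes a point from world to camera coordinates). Camera axes: x right, y down, z forward; pixel columns grow to the right and rows downward; lengths in m; the calibration is good to about 2 mm. A picture is of the moment at which its call begins: read the wrist's pose just before it. camera_info takes no time and is no camera call; for the wrist camera it gives the pose at the moment of the call.
- r.finish_job(): hands the job in, once; it reports no verdict.
Trained networks look in the newest picture that a camera, given by its name, has taken for a name from the list of things; names that differ only in an ending like _2 or _b are one class to them, and where a whole thing is asked for, a point or a joint stands for the part that bears it (a point fixed in the world has none). Each returns a list of dicts, best first, with "p" (0 to 1); they miss things now and then, are a little off and sometimes report something else, mostly with a low value. They report only what shows in the picture. A call takes as long as a camera call.
- r.spot_in(camera, query): "pixel" ([column, row] in pixels, amid what is visible of it).
- r.outline_of(camera, query): "mask" (480x640 bool, what is visible of it) and "pixel" ([column, row] in pixels, amid what is visible of it).
- r.landmark_of(camera, query): "pixel" ([column, row] in pixels: a listed point, or the origin of a listed thing).
The state is a dict: "clock": time; "joint_positions": joint angles; "joint_vel": joint speeds; "joint_efforts": joint torques, N m; "position": TCP position; "orientation": TCP orientation; "wrist_force": force on the tool from outside, world axes, zero at the start; "moment": the same for the moment, N m; "opening": finger opening in m.
Only numpy, scipy, OpenCV 4.12 (cv2) and the standard library are available. Lean on these libraries where they do the work, as an engineer would, in place of code of your own. Each camera call takes 0.05 s, during which the arm holds its last target.

## Working session

There is one attempt and no reset: what is moved stays moved. The work goes in short steps, Python scripts to look and compute and a tool call to move; the robot and the scene stay as the last step left them, time stands still between calls to the robot, and variables do not carry over. Pictures are saved under pics/ and viewed, and the job is handed in when it is done.

Besides the shell and the picture viewer there is one more tool, called after "Request:" as a command line: name --pt "numbers of a row" for each row, then --argument value for the rest. jog_arm: Moves the arm, as the interface text tells. Its arguments: {"type":"object","properties":{"steps":{"type":"array"},"force":{"type":"number"}},"required":["steps"]}

```bash
ls; mkdir -p pics; cat > h.py <<'E'
from bench import r
import numpy as np, cv2
from scipy.spatial.transform import Rotation as R
def cam(n):
    i=r.camera_info(n); f=240/np.tan(np.radians(i['fovy'])/2)
    return f,i['cx'],i['cy'],np.array(i['extrinsics'])
def ray(n,px,c=None):
    f,cx,cy,E=c or cam(n); d=np.array([(px[0]-cx)/f,(px[1]-cy)/f,1.])
    Rm=E[:3,:3]; return -Rm.T@E[:3,3], Rm.T@d
def onz(n,px,z,c=None):
    o,d=ray(n,px,c); return o+d*(z-o[2])/d[2]
def proj(n,P,c=None):
    f,cx,cy,E=c or cam(n); q=E[:3,:3]@np.array(P)+E[:3,3]; return np.array([f*q[0]/q[2]+cx,f*q[1]/q[2]+cy])
def tri(obs):
    A=np.zeros((3,3));b=np.zeros(3)
    for o,d in obs:
        d=d/np.linalg.norm(d);M=np.eye(3)-np.outer(d,d);A+=M;b+=M@o
    p=np.linalg.solve(A,b); res=[np.linalg.norm((np.eye(3)-np.outer(d,d)/(d@d))@(p-o)) for o,d in obs]
    return p,res
def st():
    s=r.state(); print('t',round(s['clock'],2),'p',np.round(s['position'],4),'o',np.round(s['orientation'],3),'F',np.round(s['wrist_force'],2),'M',np.round(s['moment'],2),'op',round(s['opening'],4)); return s
E
python3 - <<'E'
from h import *
st()
for n in('scene','side','wrist'):
    im=r.camera(n); cv2.imwrite(f'pics/{n}0.png',im)
    if n=='wrist': continue
    for q in ('roller_stand','hole_in','hole_out','pin_grip','pin_shoulder','ring_far','parking_block'):
        l=r.landmark_of(n,q); print(n,q,[(np.round(a['pixel'],1),round(a['p'],2)) for a in l[:2]])
st()
E
```

```text
pics
t 0.0 p [ 0.127  -0.5604  0.4035] o [ 2.105  0.238 -2.105] F [ 0.08 -0.85  0.46] M [ 0.02  0.01 -0.03] op 0.0856
scene roller_stand [(array([329.2, 272. ]), 0.57), (array([331.8, 299.5]), 0.56)]
scene hole_in [(array([339.1, 271.7]), 0.67)]
scene hole_out [(array([328.5, 272.3]), 0.61)]
scene pin_grip [(array([262.7, 196.8]), 0.49)]
scene pin_shoulder [(array([260.7, 204.6]), 0.58)]
scene ring_far [(array([250.4, 209. ]), 0.45)]
scene parking_block [(array([265.5, 218.1]), 0.94)]
side roller_stand [(array([357.2, 256.2]), 0.63)]
side hole_in [(array([350.8, 219.6]), 0.78)]
side hole_out [(array([361.2, 222.6]), 0.93)]
side pin_grip [(array([282.5, 304.9]), 0.76)]
side pin_shoulder [(array([278. , 322.3]), 0.79)]
side ring_far [(array([307.9, 315.8]), 0.5), (array([281.9, 309.7]), 0.44)]
side parking_block [(array([281.7, 341.6]), 0.6), (array([357.6, 221.4]), 0.18)]
t 0.85 p [ 0.127  -0.5608  0.4047] o [ 2.104  0.235 -2.104] F [-0.42 -0.29  0.23] M [ 0.02 -0.    0.02] op 0.0857
```

```bash
python3 - <<'E'
from h import *
P={'hole_in':((339.1,271.7),(350.8,219.6)),'hole_out':((328.5,272.3),(361.2,222.6)),'pin_grip':((262.7,196.8),(282.5,304.9)),'sh':((260.7,204.6),(278,322.3)),'rf':((250.4,209),(307.9,315.8)),'block':((265.5,218.1),(281.7,341.6)),'stand':((331.8,299.5),(357.2,256.2))}
for k,(a,b) in P.items(): print(k,*[np.round(x,4) for x in tri([ray('scene',a),ray('side',b)])])
for n in('scene','side'): print(n,ray(n,(320,240)),cam(n)[0])
a=cv2.imread('pics/scene0.png')[150:330,200:440];b=cv2.imread('pics/side0.png')[170:370,230:430]
cv2.imwrite('pics/sc_crop.png',cv2.resize(a,None,fx=3.3,fy=3.3,interpolation=2));cv2.imwrite('pics/si_crop.png',cv2.resize(b,None,fx=3,fy=3,interpolation=2))
E
```

```text
hole_in [ 0.5957 -0.1465  0.1018] [0.0019 0.0019]
hole_out [ 0.567  -0.1405  0.1059] [0.0045 0.0045]
pin_grip [0.541  0.2184 0.0899] [0.0014 0.0014]
sh [0.5391 0.2304 0.0547] [0.003 0.003]
rf [0.4942 0.203  0.0738] [0.0012 0.0012]
block [0.5426 0.2196 0.0026] [0.0006 0.0006]
stand [ 0.5747 -0.1503  0.0047] [0.0017 0.0017]
scene (array([ 0.21688883, -0.78740727,  0.98957309]), array([ 0.31570032,  0.61759302, -0.72059013])) 465.3299641669751
side (array([0.04293315, 0.91860341, 0.69518302]), array([ 0.45021193, -0.75413997, -0.47818715])) 556.3690855989777
```

View pics/scene0.png

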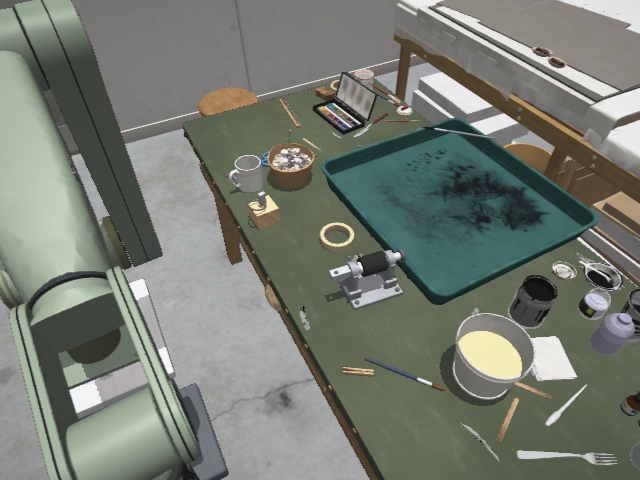

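View pics/side0.png

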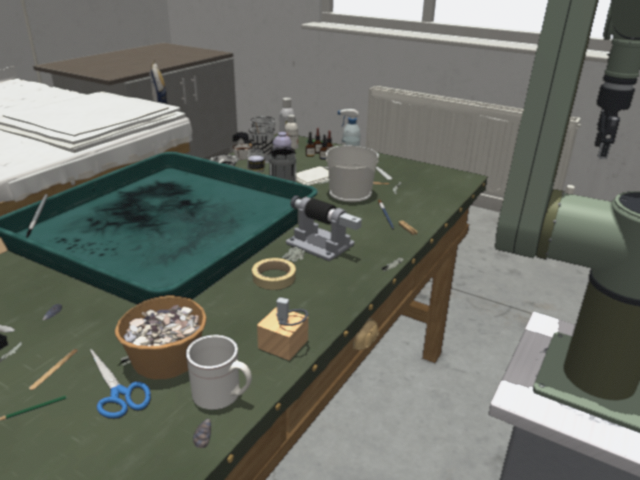

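View pics/wrist0.png

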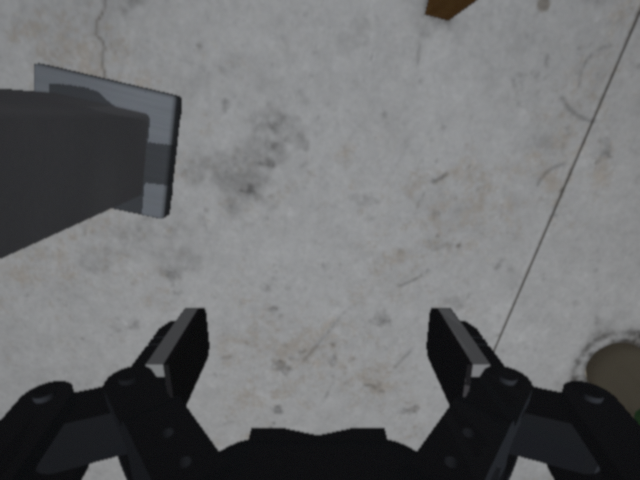

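```bash
cat >> h.py <<'E'
def Rt(yaw):  # tool x down, tool y horizontal at heading yaw
    y=np.array([np.cos(yaw),np.sin(yaw),0]); x=np.array([0,0,-1.]); return np.column_stack([x,y,np.cross(x,y)])
def row(cur_p,cur_R,p,Rn):
    return np.round(np.r_[np.degrees((R.from_matrix(cur_R.T@Rn)).as_rotvec()),cur_R.T@(np.array(p)-cur_p)*1000],2)
E
python3 - <<'E'
from h import *
s=r.state(); M=R.from_rotvec(s['orientation']).as_matrix(); print(M.round(3)); print(np.degrees(np.arctan2(M[1,1],M[0,1])))
c=cam('wrist');E=c[3]; o,d=ray('wrist',(320,240),c); print(M.T@(o-s['position']),M.T@d, M.T@E[0,:3],c[0],c[1:3])
E
```

```text
[[ 0.     0.221 -0.975]
 [-0.    -0.975 -0.221]
 [-1.     0.    -0.   ]]
-77.2361176531884
[ 0.03120908 -0.00015322 -0.07940088] [0.94928476 0.00633063 0.31451444] [1.29452259e-04 9.99999664e-01 8.09681279e-04] 379.18992527172367 (317.45632824547204, 237.16328202519702)
```

View pics/sc_crop.png

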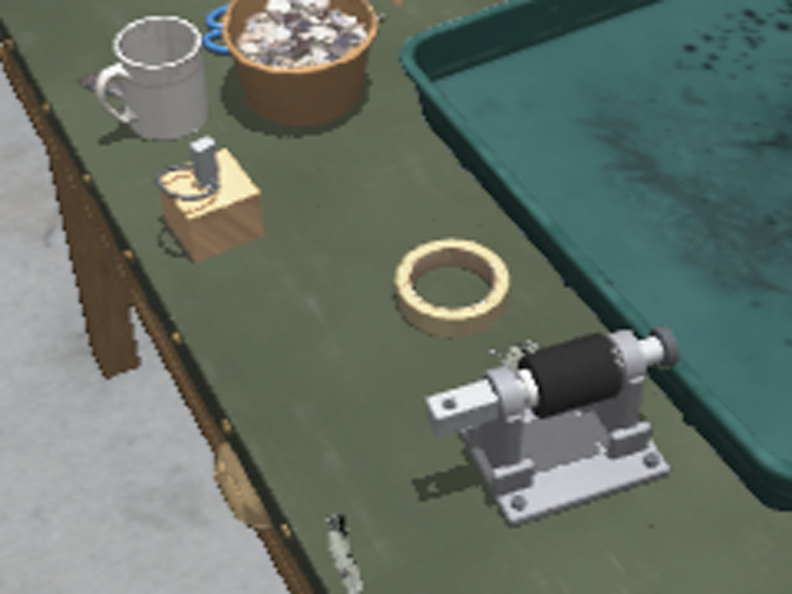

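View pics/si_crop.png

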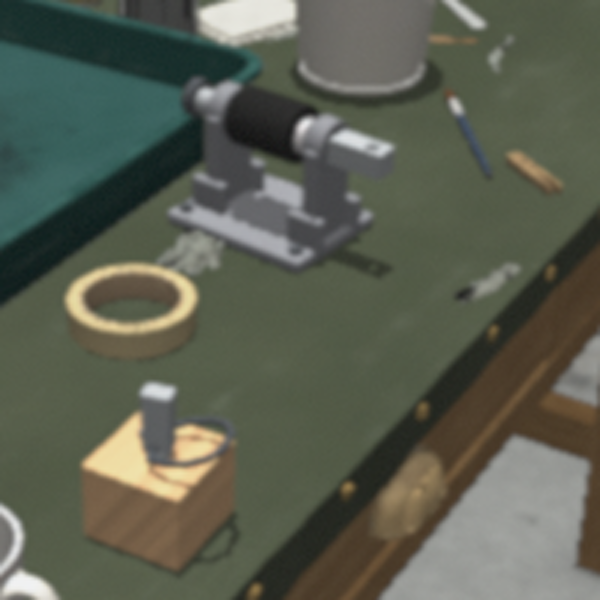

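Request:
jog_arm --pt "23 0 0 45 -308 -524 0.3" --pt "23 0 0 45 -308 -524 0.3" --pt "23 0 0 45 -308 -524 0.3" --pt "23 0 0 45 -308 -524 0.3" --pt "23 0 0 45 -308 -524 0.3" --pt "23 0 0 45 -308 -524 0.3" --pt "23 0 0 45 -308 -524 0.3" --pt "23 0 0 45 -308 -524 0.3"

```text
clock: 1.85
position: [0.4892, -0.2203, 0.3683]
orientation: [-2.129, 0.191, 2.127]
wrist_force: [0.8, -0.6, 0.7]
opening: 0.0598
```

Request:
jog_arm --pt "0 0 0 8 -88 -67 0.3" --pt "0 0 0 8 -88 -67 0.3" --pt "0 0 0 8 -88 -67 0.3" --pt "0 0 0 8 -88 -67 0.3"

```text
clock: 2.35
position: [0.5692, -0.1473, 0.3598]
orientation: [-2.127, 0.191, 2.129]
wrist_force: [-0.1, -0.3, 0.0]
opening: 0.0597
```

```bash
python3 - <<'E'
from h import *
s=st();c=cam('wrist');im=r.camera('wrist'); cv2.imwrite('pics/w1.png',im)
for q in ('hole_in','hole_out','roller_stand'):
    l=r.landmark_of('wrist',q)
    for a in l[:2]: print(q,np.round(a['pixel'],1),round(a['p'],2),onz('wrist',a['pixel'],0 if q[0]=='r' else .106,c).round(4))
np.save('c1.npy',np.array([c[0],c[1],c[2],*c[3].ravel()]))
st()
E
```

```text
t 2.35 p [ 0.5692 -0.1473  0.3598] o [-2.127  0.191  2.129] F [-0.15 -0.35  0.02] M [-0.04 -0.02  0.06] op 0.0597
hole_in [305.5 206.3] 0.76 [ 0.5968 -0.1446  0.106 ]
hole_out [309.1 253.3] 0.69 [ 0.5668 -0.1412  0.106 ]
roller_stand [313.5 191.3] 0.59 [ 0.5847 -0.1462  0.    ]
t 2.55 p [ 0.5687 -0.1483  0.3603] o [-2.127  0.193  2.127] F [0.22 0.27 0.78] M [-0.05  0.03 -0.01] op 0.0596
```

View pics/w1.png

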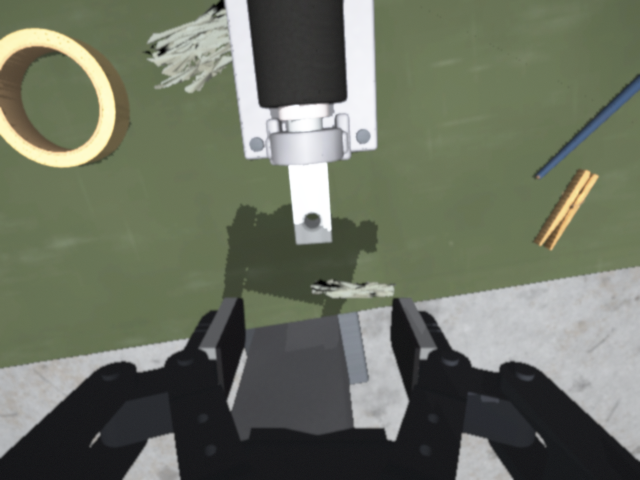

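```bash
python3 - <<'E'
from h import *
im=cv2.imread('pics/w1.png'); cv2.imwrite('pics/w1c.png',cv2.resize(im[150:255,265:360],None,fx=5.5,fy=5.5,interpolation=cv2.INTER_CUBIC))
E
```

```text
(no output)
```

View pics/w1c.png

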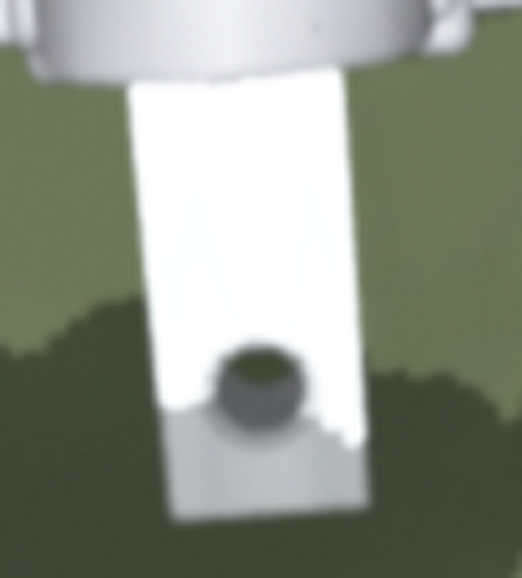

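```bash
cat > an.py <<'E'
from h import *
a=np.load('c1.npy'); c=(a[0],a[1],a[2],a[3:].reshape(4,4))
f=lambda x,y: onz('wrist',(265+x/5.5,150+y/5.5),.106,c)
lt,lb,rt,rb=f(130,85),f(172,518),f(345,70),f(368,505)
print(lt,lb,rt,rb)
d=(lt+rt-lb-rb)/2
for u in (lt-lb,rt-rb,d): print(np.degrees(np.arctan2(u[1],u[0])))
print('w',np.linalg.norm(rt-lt),np.linalg.norm(rb-lb)); print('hole',f(261.5,387),'end',(lb+rb)/2, 'hole-end',np.linalg.norm(f(261.5,387)-(lb+rb)/2))
E
python3 an.py; python3 - <<'E'
from h import *
for n,p in (('scene',(335.8,272.7)),('side',(354,219))): print(onz(n,p,.106))
E
```

```text
[ 0.62238883 -0.13954325  0.106     ] [ 0.5741206  -0.13447422  0.106     ] [ 0.61988687 -0.16217083  0.106     ] [ 0.57170866 -0.1564971   0.106     ]
-5.9951084669395325
-6.716529876392308
-6.35573545387061
w 0.02276548409605112 0.022154564155258457
hole [ 0.58738664 -0.14720065  0.106     ] end [ 0.57291463 -0.14548566  0.106     ] hole-end 0.014573267495036814
[ 0.5871016  -0.14766856  0.106     ]
[ 0.58444519 -0.14470553  0.106     ]
```

Request:
jog_arm --pt "-28 0 0 0 -355 98 0.3" --pt "-28 0 0 0 -355 98 0.3" --pt "-28 0 0 0 -355 98 0.3" --pt "-28 0 0 0 -355 98 0.3" --pt "-28 0 0 0 -355 98 0.3" --pt "-28 0 0 0 -355 98 0.3" --pt "-28 0 0 0 -355 98 0.3"

```text
clock: 3.42
position: [0.5352, 0.2221, 0.3604]
orientation: [2.053, 0.326, -2.051]
wrist_force: [0.5, -0.1, -0.8]
opening: 0.0598
```

```bash
python3 - <<'E'
from h import *
s=st();c=cam('wrist');im=r.camera('wrist'); cv2.imwrite('pics/w2.png',im)
M=R.from_rotvec(s['orientation']).as_matrix(); print(np.degrees(np.arctan2(M[1,1],M[0,1])))
for q,z in (('pin_grip',.087),('pin_shoulder',.055),('ring_far',.075),('parking_block',0)):
    l=r.landmark_of('wrist',q)
    for a in l[:2]: print(q,np.round(a['pixel'],1),round(a['p'],2),onz('wrist',a['pixel'],z,c).round(4))
np.save('c2.npy',np.array([c[0],c[1],c[2],*c[3].ravel()]))
st()
cv2.imwrite('pics/w2c.png',cv2.resize(im[150:330,230:430],None,fx=3.3,fy=3.3,interpolation=cv2.INTER_CUBIC))
E
```

```text
t 3.42 p [0.5352 0.2221 0.3604] o [ 2.053  0.326 -2.051] F [ 0.47 -0.11 -0.84] M [0.02 0.   0.05] op 0.0598
-71.9861589745148
pin_grip [321.7 233.1] 0.83 [0.54   0.2212 0.087 ]
pin_shoulder [320.8 221.1] 0.91 [0.5394 0.2213 0.055 ]
ring_far [316.7 288. ] 0.79 [0.4951 0.2102 0.075 ]
parking_block [322.6 203.5] 0.57 [0.541  0.2197 0.    ]
t 3.67 p [0.5364 0.2178 0.3601] o [ 2.055  0.318 -2.056] F [ 0.61 -0.38  0.67] M [ 0.   -0.01 -0.03] op 0.0597
```

View pics/w2.png

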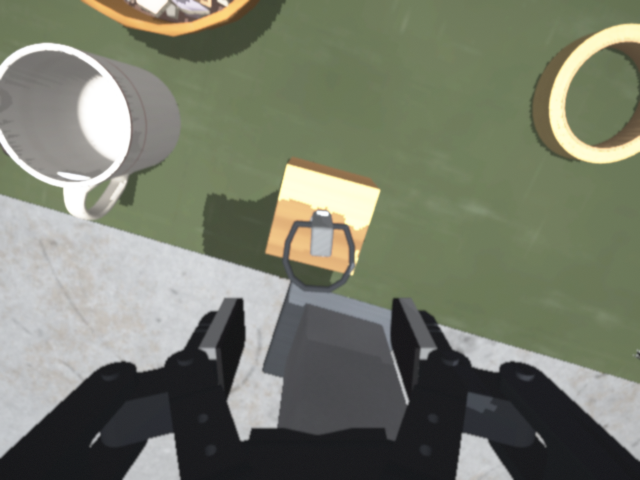

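View pics/w2c.png

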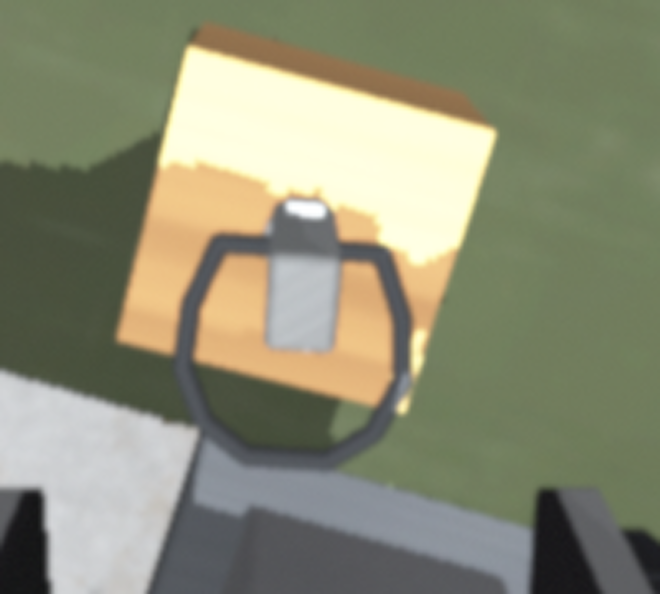

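```bash
cat > an2.py <<'E'
from h import *
a=np.load('c2.npy'); c=(a[0],a[1],a[2],a[3:].reshape(4,4))
f=lambda x,y,z: onz('wrist',(230+x/3.3,150+y/3.3),z,c)
A,B,C,D=[f(x,y,.103) for x,y in((272,255),(338,255),(334,350),(267,348))]
print('top centre',(A+B+C+D)/4,'sizes',np.linalg.norm(B-A),np.linalg.norm(C-B))
ang=lambda u:np.degrees(np.arctan2(u[1],u[0]))
print('pinx',ang(A-D),ang(B-C),'pin -y',ang(B-A),ang(C-D))
h1,h2=f(222,245,.063),f(380,252,.063); print('hinge',(h1+h2)/2,'-y dir',ang(h2-h1))
r1,r2=f(185,340,.069),f(404,345,.069)
q1,q2=f(245,457,.075),f(330,462,.075); print('far',(q1+q2)/2,ang(q2-q1), 'x dir',ang((h1+h2)/2-(q1+q2)/2))
# block top z=.055
K=[f(x,y,.055) for x,y in((190,45),(496,130),(403,412),(117,341))]; print('block',np.mean(K,0),ang(K[1]-K[0]),ang(K[2]-K[3]),ang(K[0]-K[3]),[np.linalg.norm(K[i]-K[i-1]).round(4) for i in range(4)])
E
python3 an2.py
```

```text
top centre [0.53929642 0.221068   0.103     ] sizes 0.01243231486627709 0.01911497002952943
pinx 14.781476950056895 16.34644134039807 pin -y -72.0170943895706 -73.83781739553076
hinge [0.53854942 0.22079477 0.063     ] -y dir -74.65547932400617
far [0.49428781 0.20958159 0.075     ] -75.70742152832464 x dir 14.216141316195804
block [0.53883753 0.22073186 0.055     ] -87.48209024834661 -86.98441539284629 2.6674903476243053 [np.float64(0.0709), np.float64(0.0698), np.float64(0.0703), np.float64(0.0696)]
```

Request:
jog_arm --pt "2.8 0 0 60 -2 -3.6 0.3" --pt "2.8 0 0 60 -2 -3.6 0.3" --pt "2.8 0 0 60 -2 -3.6 0.3"

```text
clock: 4.05
position: [0.5395, 0.2217, 0.301]
orientation: [2.083, 0.272, -2.082]
wrist_force: [-0.4, -0.0, 0.9]
opening: 0.0597
```

```bash
cat >> h.py <<'E'
def meas(n=3):
    P=[];Q=[]
    for _ in range(n):
        s=r.state();P.append(s['position']);Q.append(s['orientation']);r.camera('wrist')
    q=R.from_rotvec(Q).mean().as_matrix(); return np.mean(P,0),q,np.std(P,0)
E
python3 - <<'E'
from h import *
p,q,sd=meas(4); print(p.round(4),sd.round(5)); print(q.round(3), np.degrees(np.arctan2(q[1,1],q[0,1])))
im=r.camera('wrist'); cv2.imwrite('pics/w3.png',im)
c=cam('wrist')
for nm,z in (('pin_grip',.087),('pin_shoulder',.055),('ring_far',.075)):
    for a in r.landmark_of('wrist',nm)[:1]: print(nm,np.round(a['pixel'],1),round(a['p'],2),onz('wrist',a['pixel'],z,c).round(4))
print(row(p,q,[.5392,.2208,.246],Rt(np.radians(-75))))
st()
E
```

```text
[0.5399 0.2221 0.3021] [0.00021 0.00028 0.00066]
[[ 0.003  0.258 -0.966]
 [ 0.001 -0.966 -0.258]
 [-1.     0.    -0.003]] -75.07228045999646
pin_grip [322.6 279.2] 0.9 [0.5378 0.2195 0.087 ]
pin_shoulder [319.9 256. ] 0.68 [0.5385 0.221  0.055 ]
ring_far [314.8 339. ] 0.76 [0.4941 0.2124 0.075 ]
[-7.000e-02 -1.900e-01 -1.000e-02  5.613e+01  1.050e+00  1.160e+00]
t 4.45 p [0.5391 0.2227 0.301 ] o [ 2.084  0.274 -2.08 ] F [ 0.64  0.58 -0.9 ] M [-0.02  0.    0.03] op 0.0596
```

View pics/w3.png

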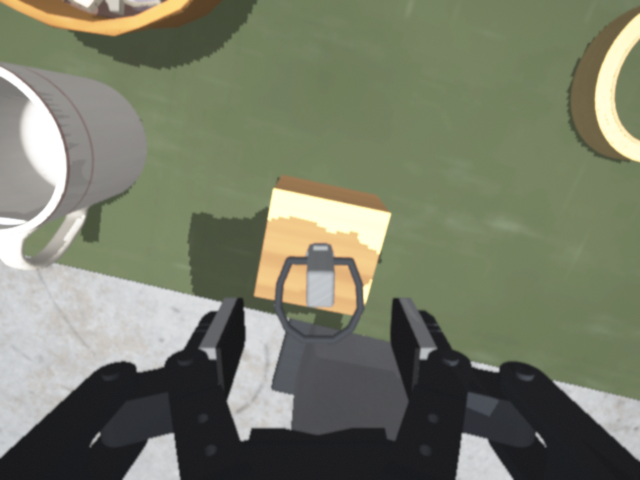

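Request:
jog_arm --pt "0 0 0 30 1.3 1.6 0.3" --pt "0 0 0 56 1.3 1.6 0.3" --pt "0 0 0 56 1.3 1.6 0.3" --pt "0 0 0 56 1.3 1.6 0.3" --force 50

```text
clock: 4.95
position: [0.5382, 0.2211, 0.2451]
orientation: [2.084, 0.274, -2.08]
wrist_force: [0.2, 0.6, 0.2]
opening: 0.06
```

```bash
python3 - <<'E'
from h import *
st()
im=r.camera('side'); cv2.imwrite('pics/s4.png',cv2.resize(im[230:380,210:360],None,fx=4,fy=4,interpolation=2))
im=r.camera('wrist'); cv2.imwrite('pics/w4.png',im)
st()
E
```

```text
t 4.95 p [0.5382 0.2211 0.2451] o [ 2.084  0.274 -2.08 ] F [0.15 0.58 0.2 ] M [ 0.07  0.02 -0.01] op 0.06
t 5.05 p [0.5385 0.2212 0.2457] o [ 2.085  0.274 -2.079] F [-0.26 -0.6  -0.3 ] M [0.   0.02 0.02] op 0.0596
```

View pics/s4.png

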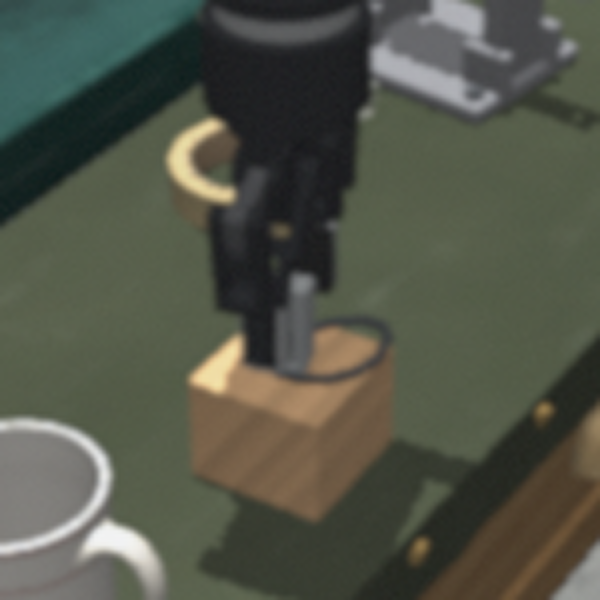

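View pics/w4.png

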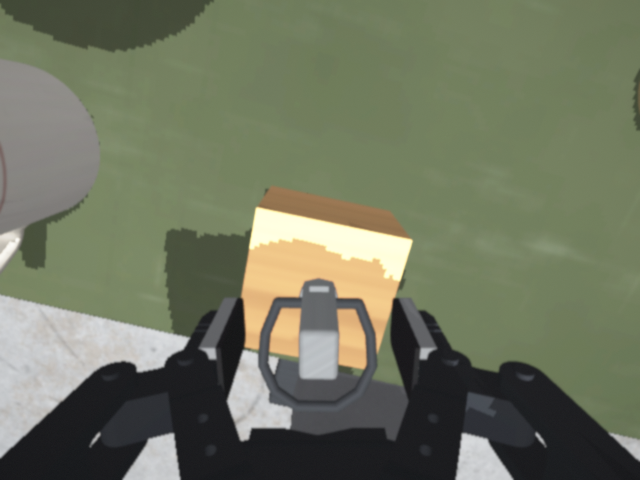

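Request:
jog_arm --pt "0 0 0 0 0 0 0.9" --pt "0 0 0 0 0 0 0.9" --pt "0 0 0 0 0 0 0.9" --pt "0 0 0 0 0 0 0.9" --pt "0 0 0 0 0 0 0.9" --pt "0 0 0 0 0 0 0.9" --force 50

```text
clock: 5.8
position: [0.5379, 0.2209, 0.2446]
orientation: [2.083, 0.273, -2.081]
wrist_force: [-1.1, -0.6, 5.1]
opening: 0.0135
```

```bash
python3 - <<'E'
from h import *
p,q,sd=meas(3);print(p.round(4), np.degrees(np.arctan2(q[1,1],q[0,1])))
im=r.camera('wrist'); cv2.imwrite('pics/w5.png',im)
st()
E
```

```text
[0.5379 0.2209 0.2446] -75.03409911995107
t 6.0 p [0.5379 0.221  0.2446] o [ 2.083  0.274 -2.081] F [-1.62  0.3   5.69] M [-0.07  0.18  0.03] op 0.0135
```

View pics/w5.png

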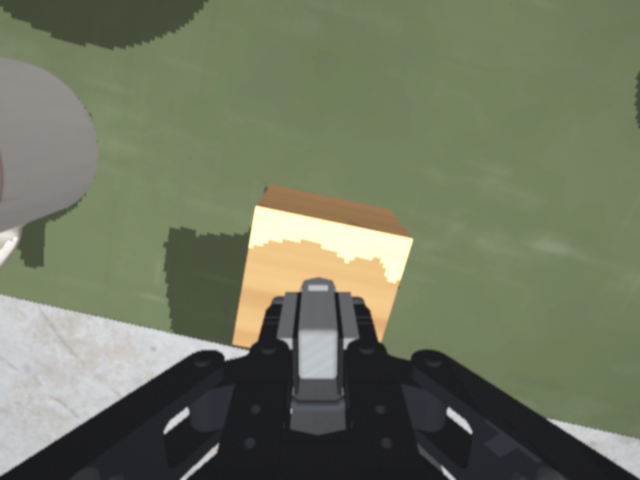

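Request:
jog_arm --pt "0 0 0 -30 0 0 0.9" --pt "0 0 0 -70 0 0 0.9" --pt "0 0 0 -115 0 0 0.9" --pt "0 0 0 -115 0 0 0.9" --pt "0 0 0 -115 0 0 0.9"

```text
clock: 6.62
position: [0.5369, 0.2207, 0.3572]
orientation: [2.079, 0.273, -2.085]
wrist_force: [0.1, -0.2, -2.1]
opening: 0.0133
```

```bash
python3 - <<'E'
from h import *
p,q,sd=meas(3);print(p.round(4), np.degrees(np.arctan2(q[1,1],q[0,1])))
c=cam('wrist')
im=r.camera('wrist'); cv2.imwrite('pics/w6.png',im[250:450,220:420].repeat(3,0).repeat(3,1))
# tool-frame offset of head-top centre
P=onz('wrist',(318,354),p[2]-.1576+.016,c); print('headtop tool',(q.T@(P-p)).round(4))
for nm in ('pin_grip','pin_shoulder','ring_far'):
    for n in ('wrist','side','scene'):
        if nm=='pin_grip' and n!='wrist': cv2.imwrite(f'pics/{n}6.png',r.camera(n))
        for a in r.landmark_of(n,nm)[:1]: print(n,nm,np.round(a['pixel'],1),round(a['p'],2))
off={'pin_grip':.1576,'pin_shoulder':.1896,'pin_point':.2256}
for k,v in off.items():
    P=p+q@np.array([v,0,0]); print(k,[proj(n,P,c if n=='wrist' else None).round(1) for n in ('wrist','side','scene')])
print(row(p,q,[.587,-.147,.365],Rt(np.radians(-96.4))))
st()
E
```

```text
[0.5368 0.2207 0.3566] -75.033884436634
headtop tool [ 0.1416 -0.     -0.0022]
wrist pin_grip [316.1 331.1] 0.89
side pin_grip [282.2 253.1] 0.72
scene pin_grip [258.8 168.3] 0.43
side pin_shoulder [281.5 268.8] 0.66
scene pin_shoulder [257.6 175.2] 0.5
wrist ring_far [313.7 406.1] 0.91
side ring_far [307.6 264.4] 0.67
scene ring_far [248.1 179.9] 0.6
pin_grip [array([318. , 333.6]), array([282.6, 255.2]), array([256.8, 167.4])]
pin_shoulder [array([317.9, 295.4]), array([282.9, 270.6]), array([257.9, 176.5])]
pin_point [array([317.8, 265.8]), array([283.3, 287.4]), array([259.1, 186.4])]
[ 2.1370e+01  2.5000e-01 -4.0000e-02 -8.2400e+00  3.6819e+02  4.6470e+01]
t 7.38 p [0.5377 0.2209 0.3592] o [ 2.082  0.274 -2.082] F [-0.   -0.28 -1.92] M [ 0.03 -0.04 -0.01] op 0.0131
```

View pics/w6.png

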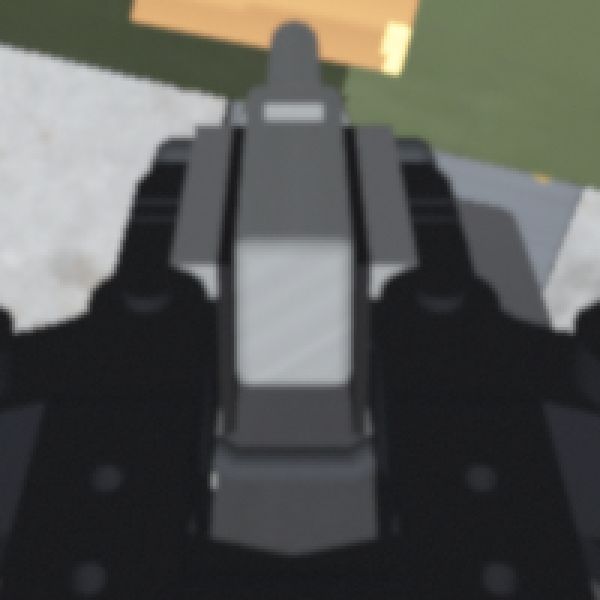

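```bash
python3 - <<'E'
import cv2,numpy as np
a=cv2.imread('pics/side6.png')[150:350,180:380];b=cv2.imread('pics/scene6.png')[100:250,180:380]
cv2.imwrite('pics/both6.png',np.vstack([cv2.resize(a,(400,300) if 0 else (400,400),interpolation=2)[:300],cv2.resize(b,(400,300),interpolation=2)]))
cv2.imwrite('pics/side6c.png',cv2.resize(a,None,fx=3,fy=3,interpolation=2))
E
```

```text
(no output)
```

View pics/side6c.png

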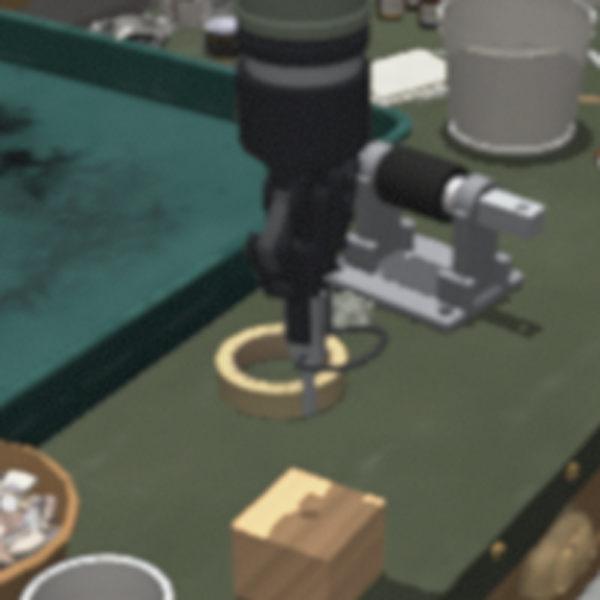

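Request:
jog_arm --pt "5 0 0 -3 40 5 0.9" --pt "10 0 0 -6 100 13 0.9" --pt "15 0 0 -6 160 21 0.9" --pt "21.3 0 0 -6 220 29 0.9" --pt "21.3 0 0 -6 280 37 0.9" --pt "21.3 0 0 -6 330 43 0.9" --pt "21.3 0 0 -6 367.6 48 0.9" --pt "21.3 0 0 -6 367.6 48 0.9"

```text
clock: 8.38
position: [0.5863, -0.1496, 0.3652]
orientation: [-2.164, 0.125, 2.162]
wrist_force: [0.6, 0.7, -2.4]
opening: 0.0131
```

Request:
jog_arm --pt "0 0 0 0 0 0 0.9" --pt "0 0 0 0 0 0 0.9"

```text
clock: 8.62
position: [0.5861, -0.1454, 0.365]
orientation: [-2.165, 0.118, 2.166]
wrist_force: [-1.1, 0.4, -1.0]
opening: 0.0133
```

```bash
python3 - <<'E'
from h import *
p,q,sd=meas(4);print(p.round(4),sd.round(4), np.degrees(np.arctan2(q[1,1],q[0,1])));print(q.round(4))
c=cam('wrist'); np.save('c7.npy',np.array([c[0],c[1],c[2],*c[3].ravel()]))
im=r.camera('wrist'); cv2.imwrite('pics/w7.png',cv2.resize(im[200:400,220:420],None,fx=3,fy=3,interpolation=2))
print('pred hole px',proj('wrist',(.587,-.147,.106),c), 'tip px',proj('wrist',p+q@[.2256,0,-.0015],c))
for n in('side','scene'): cv2.imwrite(f'pics/{n}7.png',r.camera(n))
a=cv2.imread('pics/side7.png')[160:290,270:430];b=cv2.imread('pics/scene7.png')[200:330,260:420]
cv2.imwrite('pics/both7.png',np.hstack([cv2.resize(a,None,fx=2.5,fy=3*2.5/3,interpolation=2),cv2.resize(b,None,fx=2.5,fy=2.5,interpolation=2)]))
st()
E
```

```text
[ 0.5862 -0.1454  0.365 ] [0.     0.0001 0.0001] -96.2387273307139
[[-1.000e-04 -1.087e-01 -9.941e-01]
 [ 3.000e-04 -9.941e-01  1.087e-01]
 [-1.000e+00 -3.000e-04  2.000e-04]]
pred hole px [320.11274263 244.34681238] tip px [317.67313097 263.26665312]
t 8.97 p [ 0.5863 -0.1462  0.3651] o [-2.165  0.119  2.165] F [-0.69 -0.38 -1.89] M [-0.03  0.05  0.03] op 0.0131
```

View pics/w7.png

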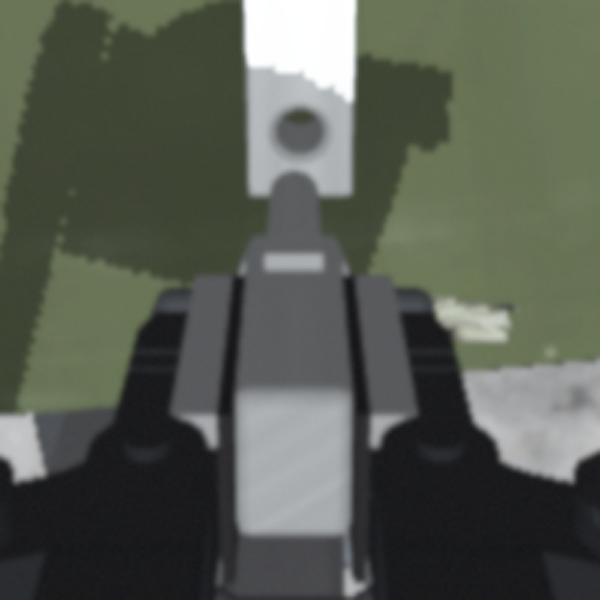

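View pics/both7.png

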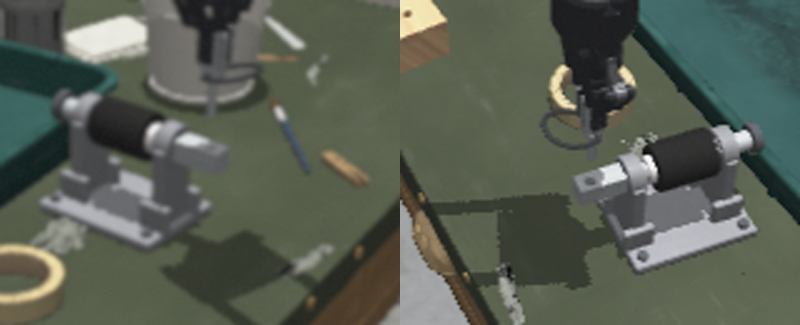

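Request:
jog_arm --pt "0 0 0 15 1 0 0.9" --pt "0 0 0 28 1 0 0.9" --pt "0 0 0 30 1 0 0.9" --pt "0 0 0 30 1 0 0.9"

```text
clock: 9.48
position: [0.586, -0.1476, 0.3343]
orientation: [-2.163, 0.119, 2.165]
wrist_force: [-0.1, 0.1, -1.6]
opening: 0.0136
```

```bash
python3 - <<'E'
from h import *
p,q,sd=meas(3);print(p.round(4),sd.round(4), np.degrees(np.arctan2(q[1,1],q[0,1])))
c=cam('wrist')
im=r.camera('wrist'); cv2.imwrite('pics/w8.png',cv2.resize(im[200:340,240:400],None,fx=4,fy=4,interpolation=2))
P=p+q@[.2256,0.0002,-.0014];print('tip',P.round(4),'tip px',proj('wrist',P,c),'hole px',proj('wrist',(.5875,-.1469,.106),c))
st()
E
```

```text
[ 0.5862 -0.1477  0.3349] [0.0001 0.0001 0.0004] -96.34146426287019
tip [ 0.5875 -0.148   0.1093] tip px [318.38269961 263.57986641] hole px [316.36216666 261.62546728]
t 9.68 p [ 0.5864 -0.1478  0.3357] o [-2.166  0.12   2.163] F [ 0.08 -0.99 -1.83] M [ 0.04 -0.    0.06] op 0.0131
```

View pics/w8.png

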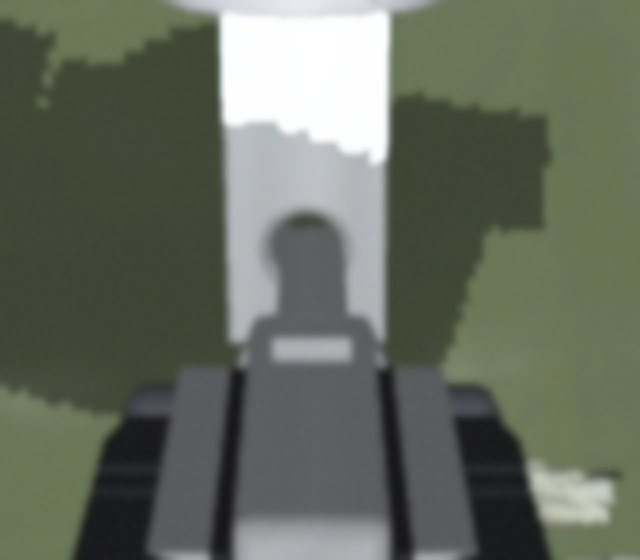

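Request:
jog_arm --pt "0 0 0 1 -0.4 0 0.9" --pt "0 0 0 2.5 -0.4 0 0.9" --pt "0 0 0 4 -0.4 0 0.9" --pt "0 0 0 4 -0.4 0 0.9"

```text
clock: 10.18
position: [0.5861, -0.1472, 0.3308]
orientation: [-2.164, 0.12, 2.165]
wrist_force: [-0.1, -0.2, -1.6]
opening: 0.0132
```

```bash
python3 - <<'E'
from h import *
st();p,q,sd=meas(1)
im=r.camera('wrist'); cv2.imwrite('pics/w9.png',cv2.resize(im[200:340,240:400],None,fx=4,fy=4,interpolation=2))
st()
E
```

```text
t 10.18 p [ 0.5861 -0.1472  0.3308] o [-2.164  0.12   2.165] F [-0.08 -0.21 -1.59] M [ 0.05 -0.06  0.06] op 0.0132
t 10.28 p [ 0.5861 -0.1472  0.331 ] o [-2.164  0.12   2.165] F [ 0.44 -0.3  -1.86] M [-0.03  0.01 -0.03] op 0.0131
```

View pics/w9.png

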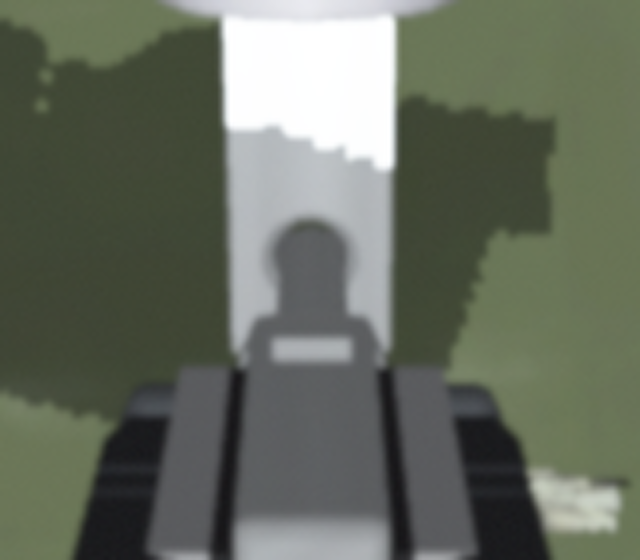

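Request:
jog_arm --pt "0 0 0 1 0 0 0.9" --pt "0 0 0 2 0 0 0.9" --pt "0 0 0 3 0 0 0.9" --pt "0 0 0 3 0 0 0.9"

```text
clock: 10.78
position: [0.5861, -0.1472, 0.3279]
orientation: [-2.164, 0.12, 2.165]
wrist_force: [-0.8, -0.1, -1.8]
opening: 0.0134
```

Request:
jog_arm --pt "0 0 0 2 0 0 0.9" --pt "0 0 0 4 0 0 0.9" --pt "0 0 0 6 0 0 0.9" --pt "0 0 0 6 0 0 0.9"

```text
clock: 11.28
position: [0.5864, -0.1473, 0.3231]
orientation: [-2.166, 0.12, 2.164]
wrist_force: [-1.6, -0.3, 3.2]
opening: 0.013
```

Request:
jog_arm --pt "0 0 0 1 0 0 0.9" --pt "0 0 0 2 0 0 0.9" --pt "0 0 0 2 0 0 0.9"

```text
clock: 11.65
position: [0.5865, -0.1473, 0.3225]
orientation: [-2.167, 0.12, 2.163]
wrist_force: [-3.5, 1.2, 9.7]
opening: 0.0133
```

```bash
python3 - <<'E'
from h import *
st()
im=r.camera('wrist'); cv2.imwrite('pics/w10.png',cv2.resize(im[200:340,240:400],None,fx=4,fy=4,interpolation=2))
st()
E
```

```text
t 11.65 p [ 0.5865 -0.1473  0.3225] o [-2.167  0.12   2.163] F [-3.51  1.2   9.74] M [0.31 0.76 0.01] op 0.0133
t 11.7 p [ 0.5865 -0.1473  0.3225] o [-2.167  0.12   2.163] F [-3.83  1.15 10.07] M [ 0.32  0.73 -0.01] op 0.0136
```

View pics/w10.png

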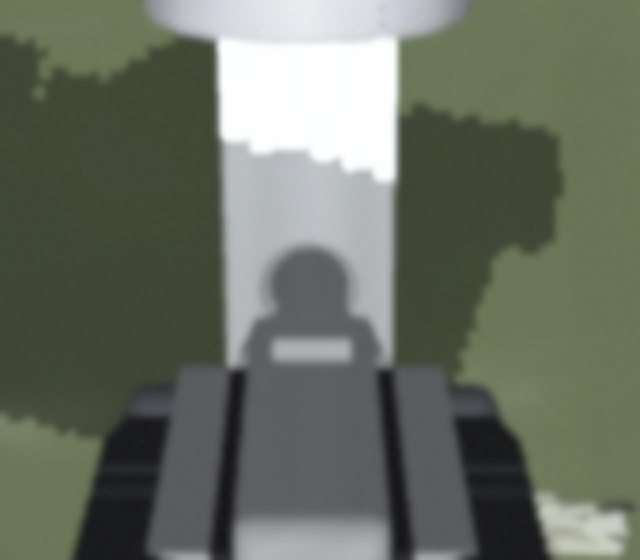

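Request:
jog_arm --pt "0 0 0 0 -0.2 0.4 0.9" --pt "0 0 0 0.5 -0.2 0.6 0.9" --pt "0 0 0 0.5 -0.2 0.6 0.9"

```text
clock: 12.08
position: [0.5862, -0.1472, 0.3224]
orientation: [-2.168, 0.121, 2.162]
wrist_force: [-2.8, 1.8, 9.7]
opening: 0.0136
```

Request:
jog_arm --pt "0 0 0 0.5 0 0.3 0.9" --pt "0 0 0 1 0 0.5 0.9" --pt "0 0 0 1 0 0.5 0.9" --pt "0 0 0 1 0 0.5 0.9"

```text
clock: 12.58
position: [0.5859, -0.1471, 0.3222]
orientation: [-2.17, 0.121, 2.161]
wrist_force: [-2.4, 1.2, 13.0]
opening: 0.0131
```

```bash
python3 - <<'E'
from h import *
s=st(); print(R.from_rotvec(s['orientation']).as_matrix()[:,0].round(4), s['moment'])
for n in('side','scene'): cv2.imwrite(f'pics/{n}11.png',r.camera(n))
a=cv2.imread('pics/side11.png')[170:280,300:410];b=cv2.imread('pics/scene11.png')[220:320,290:390]
cv2.imwrite('pics/both11.png',np.hstack([cv2.resize(a,(400,400),interpolation=2),cv2.resize(b,(400,400),interpolation=2)]))
E
```

```text
t 12.57 p [ 0.5859 -0.1471  0.3222] o [-2.17   0.121  2.161] F [-2.41  1.23 13.01] M [ 0.34  0.66 -0.02] op 0.0131
[ 0.0041 -0.0015 -1.    ] [ 0.33854245  0.66259422 -0.01543533]
```

View pics/both11.png

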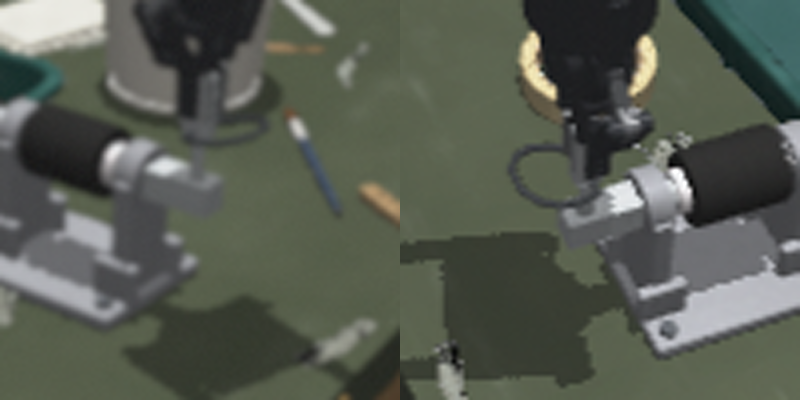

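Request:
jog_arm --pt "0 -0.2 0 0 0 0.1 0.9" --pt "0 -0.35 0 0 0 0.2 0.9" --pt "0 -0.35 0 0 0 0.2 0.9"

```text
clock: 13.05
position: [0.5853, -0.1469, 0.3191]
orientation: [-2.161, 0.12, 2.168]
wrist_force: [1.2, 0.6, -0.4]
opening: 0.0134
```

Request:
jog_arm --pt "0 0.2 0 1.5 0 0 0.9" --pt "0 0.2 0 3 0 0 0.9" --pt "0 0.2 0 4.5 0 0 0.9" --pt "0 0.2 0 4.5 0 0 0.9"

```text
clock: 13.55
position: [0.585, -0.147, 0.3137]
orientation: [-2.162, 0.12, 2.167]
wrist_force: [1.9, -0.4, 1.4]
opening: 0.0134
```

Request:
jog_arm --pt "0 0 0 2 0 -0.4 0.9" --pt "0 0 0 4 0 -0.5 0.9" --pt "0 0 0 6 0 -0.5 0.9" --pt "0 0 0 8 0 -0.5 0.9" --pt "0 0 0 10 0 -0.5 0.9" --pt "0 0 0 10 0 -0.5 0.9"

```text
clock: 14.3
position: [0.5852, -0.1469, 0.3033]
orientation: [-2.161, 0.119, 2.168]
wrist_force: [1.8, 0.4, -1.1]
opening: 0.0135
```

Request:
jog_arm --pt "0 0.1 0 2 0 0 0.9" --pt "0 0.2 0 4 0 0 0.9" --pt "0 0.2 0 6 0 0 0.9" --pt "0 0.2 0 6 0 0 0.9"

```text
clock: 14.8
position: [0.5849, -0.1468, 0.2971]
orientation: [-2.164, 0.119, 2.165]
wrist_force: [-0.4, 0.3, -0.5]
opening: 0.0134
```

Request:
jog_arm --pt "0 0 0 1 0 0 0.9" --pt "0 0 0 2 0 0 0.9" --pt "0 0 0 2.5 0 0 0.9" --pt "0 0 0 2.5 0 0 0.9"

```text
clock: 15.3
position: [0.585, -0.1468, 0.2956]
orientation: [-2.164, 0.119, 2.165]
wrist_force: [-4.8, 0.9, 3.5]
opening: 0.0133
```

Request:
jog_arm --pt "0 0 0 1 0 0.2 0.9" --pt "0 0 0 1 0 0.2 0.9" --pt "0 0 0 1 0 0.2 0.9"

```text
clock: 15.68
position: [0.585, -0.1468, 0.2956]
orientation: [-2.165, 0.12, 2.164]
wrist_force: [-5.7, 1.3, 8.0]
opening: 0.0134
```

```bash
python3 - <<'E'
from h import *
st()
im=r.camera('wrist'); cv2.imwrite('pics/w12.png',cv2.resize(im[200:440,210:420],None,fx=2,fy=2,interpolation=2))
for n in('side','scene'): cv2.imwrite(f'pics/{n}12.png',r.camera(n))
a=cv2.imread('pics/side12.png')[170:280,300:410];b=cv2.imread('pics/scene12.png')[220:320,290:390]
cv2.imwrite('pics/both12.png',np.hstack([cv2.resize(a,(400,400),interpolation=2),cv2.resize(b,(400,400),interpolation=2)]))
st()
E
```

```text
t 15.68 p [ 0.585  -0.1468  0.2956] o [-2.165  0.12   2.164] F [-5.73  1.32  7.96] M [ 0.28  1.16 -0.04] op 0.0134
t 15.82 p [ 0.585  -0.1468  0.2956] o [-2.165  0.12   2.164] F [-5.49  1.38  7.69] M [0.31 1.17 0.  ] op 0.0133
```

View pics/both12.png

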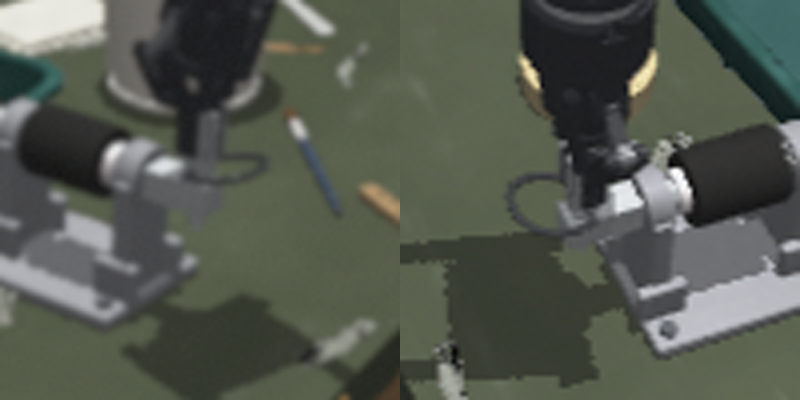

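View pics/w12.png

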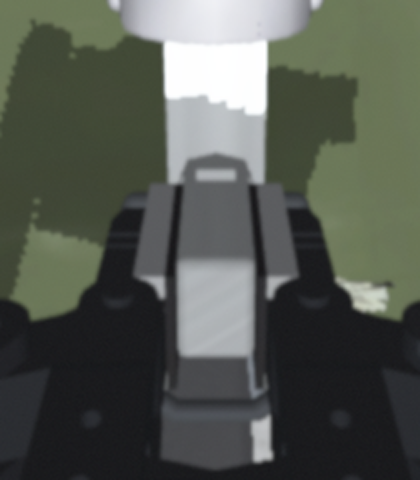

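Request:
jog_arm --pt "0 0 0 -1 0 0 0.9" --pt "0 0 0 -1.8 0 0 0.9" --pt "0 0 0 -1.8 0 0 0.3" --pt "0 0 0 -1.8 0 0 0.3" --pt "0 0 0 -1.8 0 0 0.3" --pt "0 0 0 -1.8 0 0 0.3" --pt "0 0 0 -1.8 0 0 0.3"

```text
clock: 16.7
position: [0.5852, -0.147, 0.2964]
orientation: [-2.166, 0.12, 2.163]
wrist_force: [-0.2, 0.5, -0.2]
opening: 0.0594
```

Request:
jog_arm --pt "0 0 0 -30 0 0 0.3" --pt "0 0 0 -75 0 0 0.3" --pt "0 0 0 -75 0 0 0.3" --pt "0 0 0 -75 0 0 0.3"

```text
clock: 17.2
position: [0.5848, -0.1468, 0.371]
orientation: [-2.165, 0.12, 2.164]
wrist_force: [0.0, -0.3, -1.0]
opening: 0.0595
```

```bash
python3 - <<'E'
from h import *
p,q,_=meas(2);c=cam('wrist');print(p.round(4))
im=r.camera('wrist'); cv2.imwrite('pics/w13.png',im)
for nm,z in (('pin_grip',.138),('pin_shoulder',.106),('ring_far',.126)):
    for a in r.landmark_of('wrist',nm)[:1]:
        P=onz('wrist',a['pixel'],z,c); print(nm,np.round(a['pixel'],1),round(a['p'],2),P.round(4),'tool',(q.T@(P-p)*1000).round(1))
im=r.camera('side'); cv2.imwrite('pics/s13.png',cv2.resize(im[170:280,300:410],(500,500),interpolation=2))
st()
E
```

```text
[ 0.5847 -0.1468  0.3705]
pin_grip [315.2 258.3] 0.75 [ 0.5862 -0.1449  0.138 ] tool [232.5  -1.9  -1.4]
pin_shoulder [317.9 239.8] 0.78 [ 0.5863 -0.1465  0.106 ] tool [264.5  -0.4  -1.7]
ring_far [317.4 318.7] 0.72 [ 0.5407 -0.1411  0.126 ] tool [244.5  -0.7  44.2]
t 17.55 p [ 0.5849 -0.1468  0.3703] o [-2.163  0.119  2.165] F [ 0.14 -0.39 -0.57] M [ 0.02 -0.05  0.02] op 0.0596
```

View pics/w13.png

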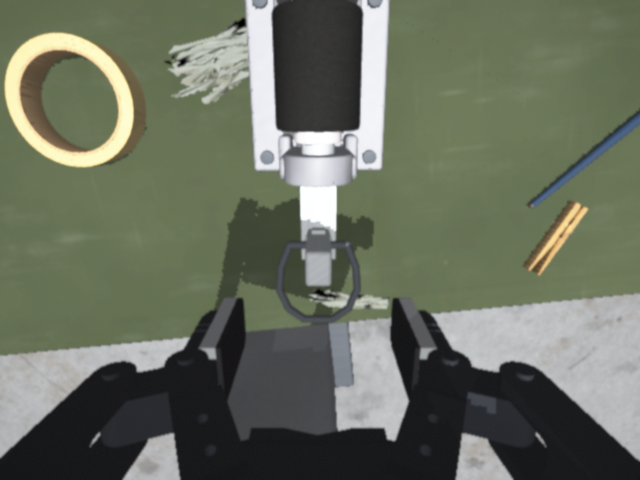

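View pics/s13.png

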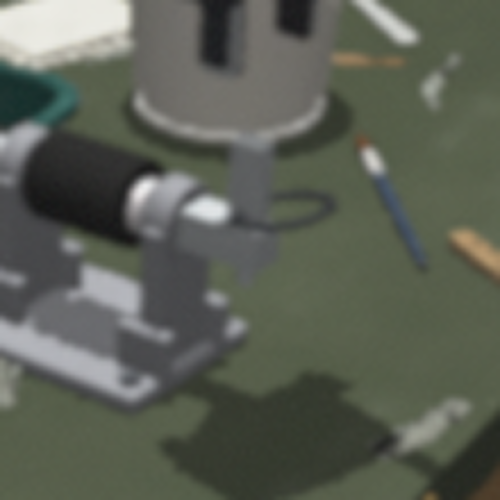

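Request:
jog_arm --pt "0 0 0 0 -0.5 46.5 1" --pt "0 0 0 0 -0.5 46.5 1" --pt "0 0 0 0 -0.5 46.5 1" --pt "0 0 0 30 -0.5 46.5 1" --pt "0 0 0 60 -0.5 46.5 1" --pt "0 0 0 60 -0.5 46.5 1" --pt "0 0 0 60 -0.5 46.5 1"

```text
clock: 18.42
position: [0.5401, -0.1417, 0.3126]
orientation: [-2.168, 0.121, 2.162]
wrist_force: [0.7, 0.3, 0.0]
opening: 0.0
```

```bash
python3 - <<'E'
from h import *
st()
im=r.camera('wrist'); cv2.imwrite('pics/w14.png',im)
im=r.camera('scene'); cv2.imwrite('pics/sc14.png',cv2.resize(im[210:320,280:390],(500,500),interpolation=2))
st()
E
```

```text
t 18.43 p [ 0.5401 -0.1417  0.3126] o [-2.168  0.121  2.162] F [0.73 0.29 0.05] M [ 0.01 -0.01 -0.  ] op 0.0
t 18.52 p [ 0.54   -0.1417  0.3132] o [-2.17   0.121  2.16 ] F [0.52 0.15 0.19] M [-0.02 -0.02  0.06] op -0.0002
```

View pics/w14.png

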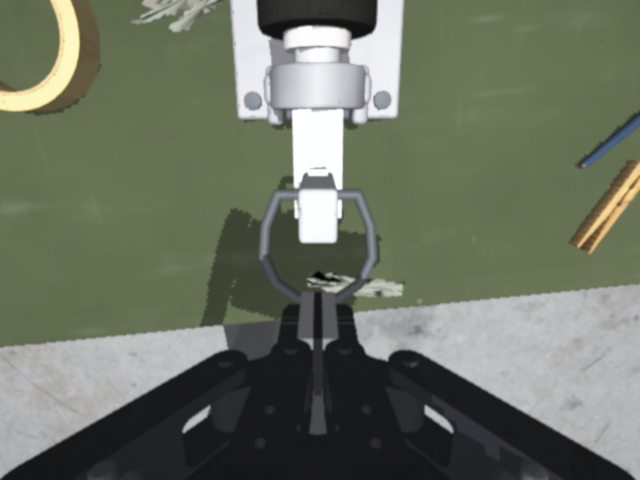

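View pics/sc14.png

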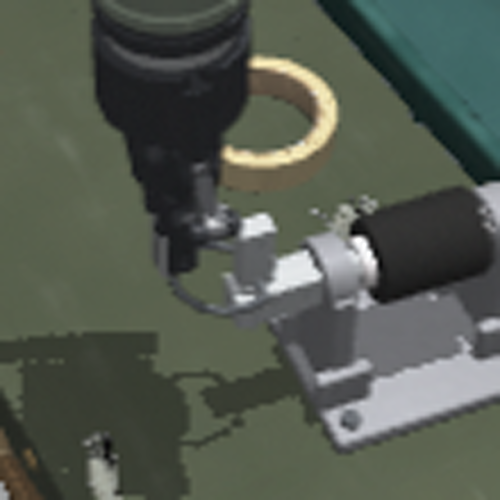

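Request:
jog_arm --pt "0 0 0 5 0 0 1" --pt "0 0 0 10 0 0 1" --pt "0 0 0 15 0 0 1" --pt "0 0 0 20 0 0 1" --pt "0 0 0 20 0 0 1"

```text
clock: 19.15
position: [0.5388, -0.1412, 0.2907]
orientation: [-2.165, 0.12, 2.164]
wrist_force: [-0.6, -0.3, 1.6]
opening: -0.0002
```

Request:
jog_arm --pt "0 0 0 4 0 0 1" --pt "0 0 0 8 0 0 1" --pt "0 0 0 12 0 0 1" --pt "0 0 0 16 0 0 1" --pt "0 0 0 20 0 0 1" --pt "0 0 0 20 0 0 1"

```text
clock: 19.9
position: [0.5387, -0.1412, 0.2706]
orientation: [-2.164, 0.119, 2.165]
wrist_force: [0.0, -0.3, 1.2]
opening: 0.0002
```

Request:
jog_arm --pt "0 0 0 2 0 0 1" --pt "0 0 0 4 0 0 1" --pt "0 0 0 6 0 0 1" --pt "0 0 0 8 0 0 1" --pt "0 0 0 9 0 0 1" --pt "0 0 0 9 0 0 1"

```text
clock: 20.65
position: [0.5387, -0.1412, 0.2619]
orientation: [-2.164, 0.119, 2.164]
wrist_force: [-0.3, 0.3, 0.4]
opening: -0.0004
```

```bash
python3 - <<'E'
from h import *
st()
im=r.camera('scene'); cv2.imwrite('pics/sc15.png',cv2.resize(im[210:320,280:390],(500,500),interpolation=2))
st()
E
```

```text
t 20.65 p [ 0.5387 -0.1412  0.2619] o [-2.164  0.119  2.164] F [-0.34  0.31  0.36] M [0.01 0.   0.  ] op -0.0004
t 20.7 p [ 0.5388 -0.1412  0.2621] o [-2.165  0.12   2.164] F [0.13 0.2  0.62] M [ 0.04 -0.05  0.02] op -0.0001
```

View pics/sc15.png

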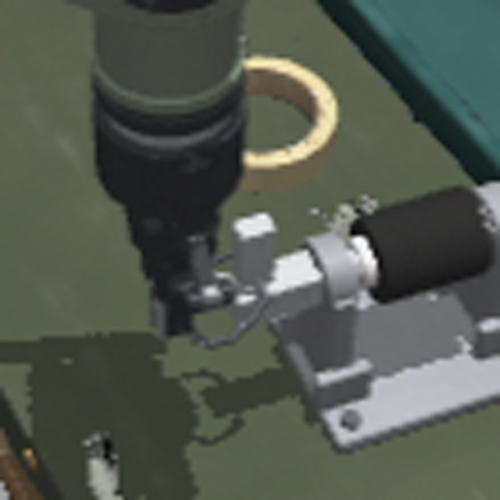

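Request:
jog_arm --pt "0 0 0 1.5 0 0 1" --pt "0 0 0 3 0 0 1" --pt "0 0 0 3 0 -3 1" --pt "0 0 0 3 0 -6 1" --pt "0 0 0 3 0 -8 1" --pt "0 0 0 3 0 -8 1"

```text
clock: 21.45
position: [0.5472, -0.1422, 0.2594]
orientation: [-2.166, 0.12, 2.163]
wrist_force: [-0.1, -0.1, 0.3]
opening: 0.0002
```

```bash
python3 - <<'E'
from h import *
st()
im=r.camera('scene'); cv2.imwrite('pics/sc16.png',cv2.resize(im[210:320,280:390],(500,500),interpolation=2))
E
```

```text
t 21.45 p [ 0.5472 -0.1422  0.2594] o [-2.166  0.12   2.163] F [-0.06 -0.13  0.34] M [-0.02  0.02 -0.03] op 0.0002
```

View pics/sc16.png

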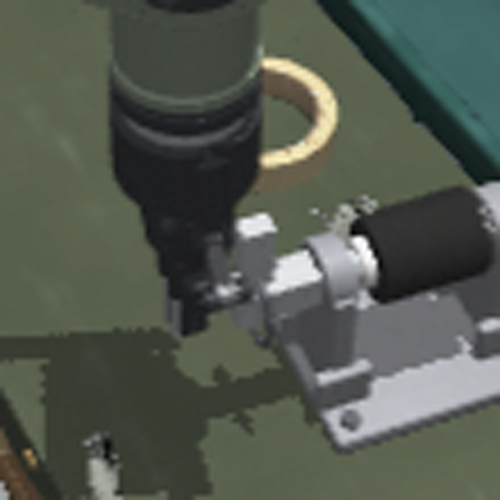

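Request:
jog_arm --pt "0 0 0 0 0 15 1" --pt "0 0 0 -40 0 15 1" --pt "0 0 0 -100 0 0 1" --pt "0 0 0 -120 0 -10 1" --pt "0 0 0 -120 0 -20 1" --pt "0 0 0 -120 0 -20 1"

```text
clock: 22.25
position: [0.5666, -0.1442, 0.3775]
orientation: [-2.162, 0.119, 2.166]
wrist_force: [0.5, -0.2, -0.6]
opening: -0.0002
```

```bash
python3 - <<'E'
from h import *
p,q,_=meas(2);c=cam('wrist');im=r.camera('wrist')
for nm,z in (('pin_grip',.138),('ring_far',.067)):
    for a in r.landmark_of('wrist',nm)[:1]:
        P=onz('wrist',a['pixel'],z,c); print(nm,np.round(a['pixel'],1),round(a['p'],2),P.round(4))
sc=r.camera('scene');si=r.camera('side')
cv2.imwrite('pics/f.png',np.hstack([cv2.resize(x,(390,390),interpolation=2) for x in (sc[210:320,280:390],si[170:280,300:410])])); cv2.imwrite('pics/wf.png',im)
st()
E
```

```text
pin_grip [317.7 222. ] 0.89 [ 0.5863 -0.1457  0.138 ]
t 22.6 p [ 0.5664 -0.1443  0.3784] o [-2.163  0.119  2.165] F [ 0.06 -0.02  0.21] M [0.03 0.   0.02] op -0.0
```

View pics/f.png

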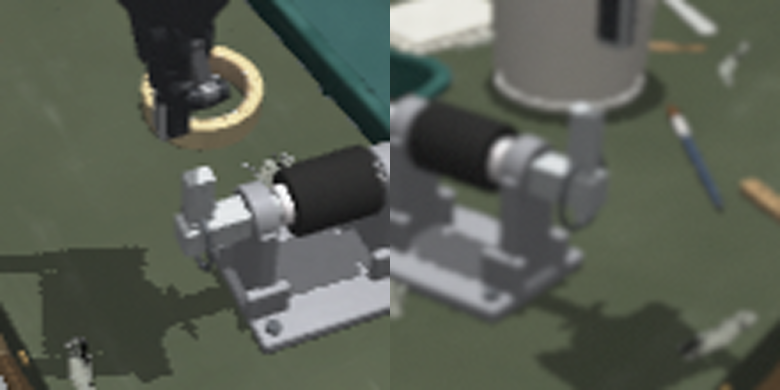

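View pics/wf.png

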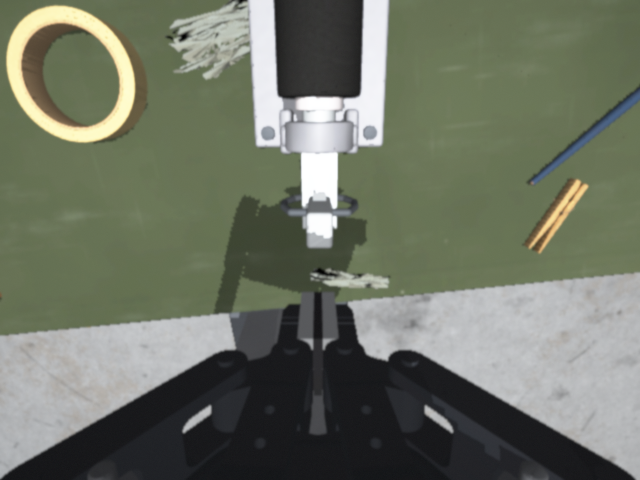

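```bash
python3 - <<'E'
from h import *
print(r.finish_job())
E
```

```text
the job is handed in; nothing more can be done
None
```

The axle is locked: the linchpin is home in the cross hole and its ring is snapped shut round the axle. I handed the job in at about 22.6 s of the 72 s; no verdict came back.

- **Finding the hole:** I found it by eye in the wrist camera, about 10 mm to -x of hole_in. I corrected the pin point once more from a close view before lowering it.
- **Pushing it home:** The pin stuck at the sprung ball, at about 15 N net with the point pressing sideways. Instead of pushing harder, I tilted the tool back a third of a degree, and it then slid in at about 3 N. At the bottom the shoulder stopped firm at the expected height, at about 10 N, with the ring still open.
- **Shutting the ring:** Pressing the far bar straight down did not quite take it past the snap point, so I finished with a short sweep towards the stand.

In the last pictures the pin stands upright in the bar, the ring hangs shut on both sides of the axle, and the arm touches nothing. The pin sits about where it was before I shut the ring. The tape, brush and peg look undisturbed. The mug is out of those views, but the arm stayed clear of it. The ring_far detector found nothing in the final wrist picture, so "ring shut" rests on the images alone. The pin's final height was not measured again after release; in the pictures it looks unchanged.

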